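# Centre-punch the clamped bracket and hang the punch back

## Task

Take the automatic centre punch out of the tool rack, put its point down through the guide bush of the marking jig and press it straight down on the bracket below until its spring trips with a snap; stop pushing as soon as it has snapped, do not drive the punch hard against its end stop. Then lift it out and gently hang it upright in the same rack hole it came from, and let go. Do not fire it anywhere else, and leave the other tools and things on the bench as they are.

Things in the scene. Friction and masses are not known exactly. Their poses are not given: they have to be found in the camera images.
- punch: Automatic centre punch, bare steel, round, 128 mm long, 200 to 270 g, hanging point down in a rack hole. Origin: centre of its collar's underside; z up along its axis. Collar 26 mm diameter, z 0 to 8 mm; ringed grip to hold it by 18 mm, z 8 to 50; cap 21 mm, z 50 to 58. Below: barrel 14 mm, z -25 to 0, then the spring plunger, 8 mm, with conical point at z -70.
- punch_tip (a point): Point of the punch, on its plunger (70 mm below the collar's underside at rest). Pressed, the plunger goes in: 2.5 to 4 N at first, from 3.5 mm of stroke climbing to about 12 N at 6 to 7 mm; there the spring trips and the force collapses to about 4.5 N. Fully tripped from 8.5 mm; hard end stop at 11.5 mm. Never press over 18 N. It springs out and resets by itself when unloaded.
- rack: Wooden tool rack, fixed, foot 100 x 210 mm, 90 mm high. Origin: centre of its underside; y along the row of holes. Its plate, 18 mm thick, top at z = 90 mm, has three 18 mm through holes at y = -65, 0 and 65 mm (x = 0). The punch, the nut driver and the scriber hang in them in any order, collars on the plate's top.
- jig: Dark steel marking jig, fixed, 130 x 96 mm base. Origin: centre of its underside. An L-shaped aluminium bracket is clamped flat under the bridge that carries the guide bush.
- bush (a point): Centre of the mouth of the guide bush, the highest part of the jig, 68 mm above the bench. The bush is an upright steel tube, 23 mm outside, 11 mm inside diameter, 10 mm long. The bracket's face lies 12 to 30 mm below this mouth: it differs every time, is not measured and must be felt with the point. Bracket and jig are rigid.
- nut_driver: Nut driver hanging in the rack, black plastic handle 25 mm thick. Origin: underside of its collar; handle top 62 mm above, z up. Leave it.
- scriber: Slim aluminium scriber hanging in the rack, grip 11 mm thick. Origin: underside of its collar; top 62 mm above, z up. Leave it.
- cleaner: Small bottle, 38 mm diameter, 85 mm high, origin at its underside. Leave it.
- tape: Roll of black tape lying flat, 64 mm diameter, 18 mm high, origin at its underside. Leave it.
- spool: Grey spool, 44 mm diameter, 40 mm high, origin at its underside. Leave it.
- screws: Clear divided box, 100 x 70 x 28 mm, origin at its underside. Leave it.
- screwdriver: Screwdriver lying on the bench, 180 mm long, origin under its middle. Leave it.
- steel_block: Plain steel block, 50 x 50 x 30 mm, origin at its underside. Leave it.
Not all that is in view belongs to the job. What is shaped like the punch but turquoise is not meant.

How it is judged:
By the outcome, as a careful person would: the job done as asked, in the order asked, and still so for the second after the job is handed in, with the robot touching nothing.
It also fails if it takes over 70 s, if anything falls off the work surface, if the arm or the gripper's body presses on something with over 40 N, if the wrist force passes 120 N, or if a joint passes its speed limit or range.

## Robot

A 6-joint arm with a two-finger parallel gripper is mounted at the origin on the work surface. World frame = base frame: x ahead of the robot, y to its left, z up, the work surface at z = 0. Lengths are in m, angles in rad, forces in N, time in s.
With the tool pointing down it reaches from about 0.325 to 0.775 m from the base axis. Payload 5.5 kg.
Tool frame: the origin (TCP) lies between the finger pads; the fingertips stand 8 mm ahead of it and the grasp point (between the pads) lies 11 mm behind it (tcp_to_tips is the distance from the TCP to the fingertips, in m); z points along the fingers, y is the direction in which the jaws open and shut (so a half turn about z gives the same grasp; the last joint's range is limited). The gripper opens to 88 mm and grips with 3 to 60 N. Pads are 20 mm wide; open, the fingers measure 115 mm over their backs; the gripper's body (75 mm by 178 mm) begins 61 mm behind the grasp point.
Start: joints at [-0.057, 0.091, 1.231, -0, 1.82, -0.057], TCP at [0.6, -0, 0.231] pointing down, gripper open.
Joint ranges: [-2.87, 2.87], [-0.86, 2.18], [0.17, 2.46], [-1.51, 4.65], [0.06, 2.69], [-2.65, 2.65]. Speed limits (rad/s): [2.57, 2.57, 3.01, 3.14, 3.14, 3.14].

## Interface

Orientations are given as a unit quaternion [w, x, y, z].
In Python, from bench import * gives the robot as it stands. Calls block until the motion is done:
- move_to(position, orientation): joint-space move of the TCP to a pose.
- move_l(position, speed=0.15, orientation=None): straight line of the TCP; orientation=None keeps the orientation; speed is the mean speed in m/s.
- movej(angles): joint-space move.
- gripper_open() and close(): open the fingers fully, or close them until they stop; the grip force is fixed at half the most.
- hold(seconds).
- inverse_kinematics(position, orientation): joint angles nearest the present ones, or None.
- state(): the state.
- get_image(name): name is "scene" or "side" or "wrist"; returns a dict with "frame" (480x640x3 uint8, blue, green, red), "depth" (480x640 float32, m along the optical axis (not along the pixel's ray), 0 where there is no reading), "camera_matrix" (3x3 intrinsics, pixels), "view" (4x4, takes a point from world to camera coordinates). Camera axes: x right, y up, looking along -z (the intrinsics and any distortion apply to the point x, -y, -z); pixel columns grow to the right and rows downward; lengths in m; the calibration is good to about 2 mm. A picture is of the moment at which its call begins.
A pose or a line that the arm cannot do raises IKError and nothing moves.
- job_done(): hands the job in, once; it reports no verdict.
The state is a dict: "time": time; "joint_pos": joint angles; "dq": joint speeds; "joint_torque": joint torques, N m; "ee_pos": TCP position; "ee_rot": TCP orientation; "ft_force": force on the tool from outside, world axes, zero at the start; "moment": the same for the moment, N m; "finger_gap": finger opening in m.
Only numpy, scipy, OpenCV 4.12 (cv2) and the standard library are available. Lean on these libraries where they do the work, as an engineer would, in place of code of your own. Each camera call takes 0.05 s, during which the arm holds its last target.

## Working session

There is one attempt and no reset: what is moved stays moved. The work goes in short steps, each a Python script; the robot and the scene stay as the last script left them, time stands still between calls to the robot, and variables do not carry over. Pictures are saved under pics/ and viewed, and the job is handed in when it is done.

```bash
ls; mkdir -p pics
python3 - <<'E'
from bench import *
import cv2,numpy as np
for n in ["scene","side","wrist"]:
    d=get_image(n); cv2.imwrite(f"pics/{n}0.png",d["frame"]); np.savez(f"{n}0.npz",**{k:np.asarray(v) for k,v in d.items()})
    print(n,d["camera_matrix"],d["view"],d.keys())
s=state();print(s)
E
```

```text
pics
scene [[451.72061008   0.         314.65773745]
 [  0.         451.72061008 241.35718691]
 [  0.           0.           1.        ]] [[ 0.16269051  0.98666713  0.00444718 -0.10937322]
 [-0.77598007  0.12516408  0.61821427  0.35557886]
 [ 0.60941507 -0.10402852  0.78599703 -1.46410956]
 [ 0.          0.          0.          1.        ]] dict_keys(['frame', 'depth', 'camera_matrix', 'view'])
side [[582.09206535   0.         322.74330742]
 [  0.         582.09206535 238.77741046]
 [  0.           0.           1.        ]] [[ 0.68439379 -0.72907269 -0.00762582 -0.35719213]
 [ 0.4030105   0.36955583  0.83726401 -0.31793996]
 [-0.60760816 -0.57609158  0.54674567 -0.97538042]
 [ 0.          0.          0.          1.        ]] dict_keys(['frame', 'depth', 'camera_matrix', 'view'])
wrist [[332.16645042   0.         317.31564648]
 [  0.         332.16645042 240.42060136]
 [  0.           0.           1.        ]] [[ 9.99998412e-01 -2.89815061e-04 -1.75822976e-03 -5.97169490e-01]
 [-1.49327282e-04  9.69586071e-01 -2.44750544e-01  2.95567414e-02]
 [ 1.77568748e-03  2.44750418e-01  9.69584488e-01 -3.90481815e-01]
 [ 0.00000000e+00  0.00000000e+00  0.00000000e+00  1.00000000e+00]] dict_keys(['frame', 'depth', 'camera_matrix', 'view'])
{'time': 0.15, 'joint_pos': array([-5.66894285e-02,  9.17213029e-02,  1.23162035e+00,  1.16026095e-05,
        1.81978782e+00, -5.67336769e-02]), 'dq': array([-0.00027406, -0.00293012, -0.00146706, -0.00013898, -0.00010462,
       -0.00080881]), 'joint_torque': array([ 1.35033202e-03, -4.47044814e+01, -4.06907630e+01,  6.99103042e-02,
        2.74600578e-02, -1.16549641e-04]), 'ee_pos': array([5.99789464e-01, 2.03580418e-05, 2.29739159e-01]), 'ee_rot': array([-5.77018855e-04,  7.07089920e-01,  7.07123224e-01, -5.07483394e-04]), 'ft_force': array([-0.82862669,  0.01967656,  0.65856199]), 'moment': array([-0.02555248, -0.01989593, -0.03571625]), 'finger_gap': 0.08775208007587834}
```

View pics/scene0.png

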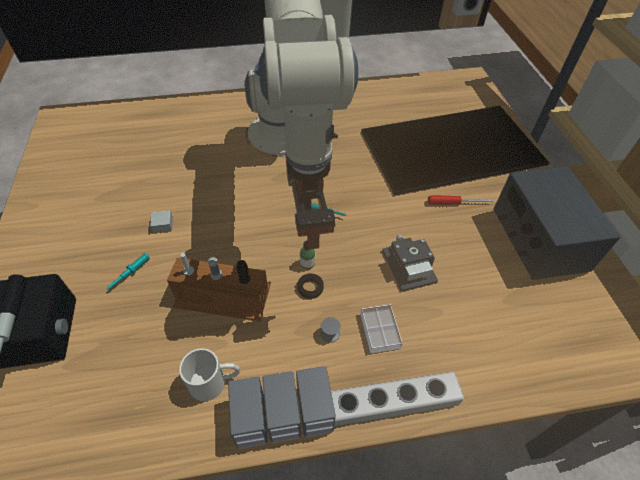

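View pics/side0.png

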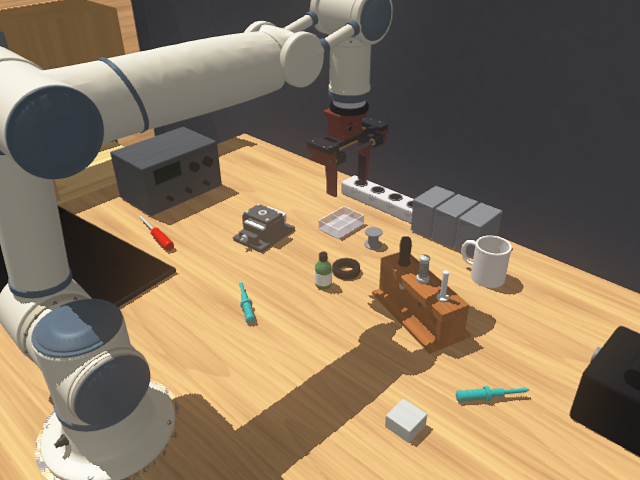

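View pics/wrist0.png

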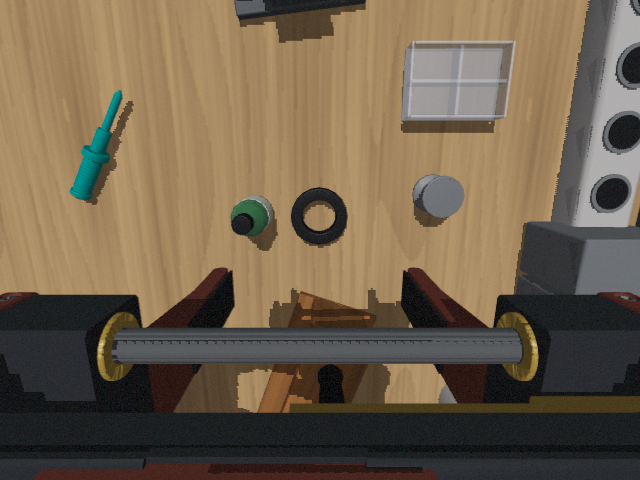

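The scene picture shows the rack at about (220,290), with the scriber at (187,263), the punch in the middle at (215,268) and the nut driver at (243,272). The jig's bush is at (413,251).

```bash
cat > h.py <<'E'
import numpy as np, cv2
def ray(d,u,v):
    K=d["camera_matrix"];V=d["view"]
    c=np.array([(u-K[0,2])/K[0,0],-(v-K[1,2])/K[1,1],-1.0])
    R=V[:3,:3];o=-R.T@V[:3,3];return o,R.T@c
def dep(d,u,v):
    o,r=ray(d,u,v);return o+r*d["depth"][int(round(v)),int(round(u))]
def plane(d,u,v,z):
    o,r=ray(d,u,v);return o+r*(z-o[2])/r[2]
def cloud(d):
    K=d["camera_matrix"];V=d["view"];D=d["depth"]
    v,u=np.mgrid[:D.shape[0],:D.shape[1]]
    c=np.stack([(u-K[0,2])/K[0,0]*D,-(v-K[1,2])/K[1,1]*D,-D],-1)
    P=(c-V[:3,3])@V[:3,:3]; P[D==0]=np.nan; return P
def proj(d,p):
    V=d["view"];K=d["camera_matrix"];c=V[:3,:3]@np.asarray(p)+V[:3,3]
    return K[0,0]*c[0]/-c[2]+K[0,2],K[1,1]*c[1]*-1/-c[2]+K[1,2]
E
python3 - <<'E'
from h import *
for n,rs in [("scene",{"punch":(200,250,235,285),"rackall":(160,245,285,325),"jig":(375,230,445,290)}),("side",{"punch":(410,250,435,290),"rackall":(370,230,475,350),"jig":(230,200,300,255)})]:
    d=dict(np.load(n+"0.npz"));P=cloud(d)
    for k,(a,b,c,e) in rs.items():
        cv2.imwrite(f"pics/{n}_{k}.png",cv2.resize(d["frame"][b:e,a:c],None,fx=7,fy=7,interpolation=cv2.INTER_CUBIC)[:600,:800])
        Q=P[b:e,a:c].reshape(-1,3)
        for lo,hi in [(.055,.062),(.062,.075),(.086,.094),(.12,.16)]:
            m=(Q[:,2]>lo)&(Q[:,2]<hi);q=Q[m]
            if len(q)>5: print(n,k,lo,len(q),q.mean(0).round(4),np.ptp(q,0).round(3))
E
```

```text
scene punch 0.086 579 [ 0.5911 -0.2095  0.089 ] [0.075 0.077 0.008]
scene punch 0.12 110 [ 0.5963 -0.2101  0.1389] [0.021 0.019 0.029]
scene rackall 0.055 34 [ 0.6189 -0.1862  0.0585] [0.071 0.218 0.006]
scene rackall 0.062 129 [ 0.6232 -0.1956  0.0706] [0.07  0.219 0.013]
scene rackall 0.086 1849 [ 0.5968 -0.2116  0.089 ] [0.126 0.218 0.008]
scene rackall 0.12 324 [ 0.6027 -0.1932  0.1404] [0.06  0.14  0.034]
scene jig 0.055 151 [0.5887 0.2421 0.0588] [0.06  0.096 0.007]
scene jig 0.062 592 [0.5806 0.2537 0.0648] [0.064 0.088 0.009]
side punch 0.086 461 [ 0.5961 -0.1991  0.0902] [0.095 0.106 0.008]
side punch 0.12 154 [ 0.5868 -0.2104  0.1369] [0.039 0.063 0.03 ]
side rackall 0.055 175 [ 0.6733 -0.2242  0.0584] [0.321 0.221 0.007]
side rackall 0.062 344 [ 0.6313 -0.2365  0.0695] [0.32  0.221 0.013]
side rackall 0.086 1773 [ 0.5805 -0.2225  0.09  ] [0.123 0.216 0.008]
side rackall 0.12 446 [ 0.591  -0.1978  0.1384] [0.061 0.139 0.034]
side jig 0.055 103 [0.5693 0.2341 0.0589] [0.066 0.09  0.007]
side jig 0.062 420 [0.576  0.2544 0.066 ] [0.062 0.088 0.01 ]
```

Run:
```python
import cv2,numpy as np
a=cv2.imread("pics/scene_rackall.png");b=cv2.imread("pics/scene_jig.png")
a=cv2.resize(a,(400,280));b=cv2.resize(b,(400,345))
c=np.zeros((345,800,3),np.uint8);c[:280,:400]=a;c[:,400:]=b
cv2.imwrite("pics/combo.png",c)
```

```text
(no output)
```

View pics/combo.png

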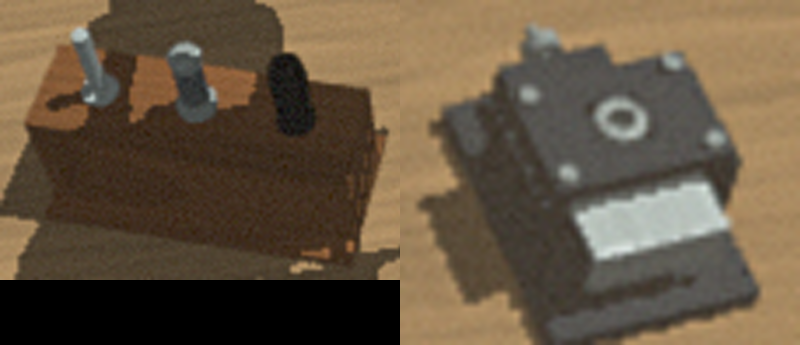

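The bush ring is clear at about (413.7,250.5) in the scene view. Next I take closer wrist views over the jig and the rack.

Run:
```python
from bench import *
from h import *
d=dict(np.load("scene0.npz"));print("bush scene",plane(d,413.7,250.5,.068))
q=[0,.70710678,.70710678,0]
for n,p in [("jig",[.575,.25,.24]),("rack",[.592,-.21,.30])]:
    move_to(p,q); hold(.3)
    w=get_image("wrist"); cv2.imwrite(f"pics/w_{n}.png",w["frame"]); np.savez(f"w_{n}.npz",**w)
    s=state();print(s["time"],s["ee_pos"],s["ee_rot"],s["ft_force"])
```

```text
bush scene [0.58180801 0.25519499 0.068     ]
1.4917 [0.57533308 0.24913826 0.24004811] [4.61070594e-05 7.07581447e-01 7.06631794e-01 2.85718873e-05] [-0.1990344   0.64649578 -0.33829256]
3.5417 [ 0.59216687 -0.20954045  0.29996181] [-8.38342514e-06  7.06851174e-01  7.07362296e-01 -6.37291251e-08] [ 0.57253207  0.32315436 -0.60116809]
```

View pics/w_jig.png

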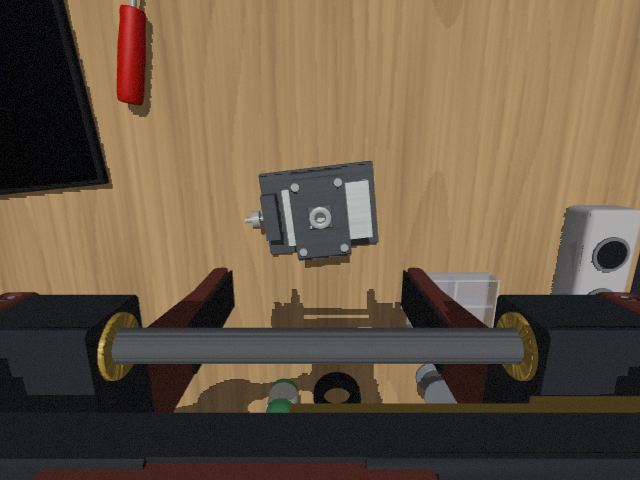

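View pics/w_rack.png

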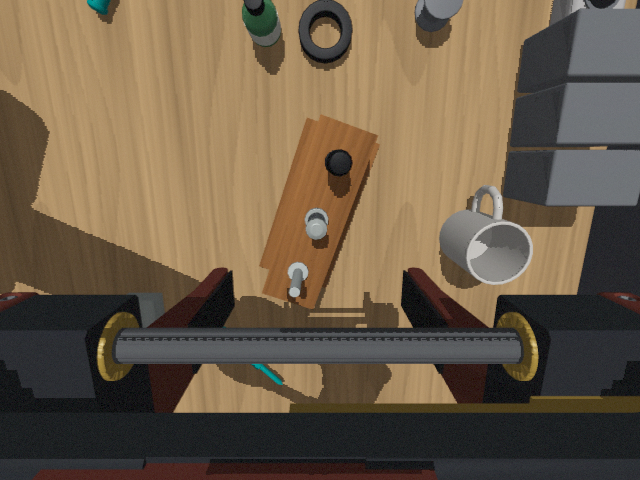

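The jig view shows the bush ring at about (320,217). The rack view shows the punch cap at about (316,229), the scriber at (297,272) and the nut driver at (339,162). The row is tilted about 20 deg.

Run:
```python
from h import *
w=dict(np.load("w_jig.npz")); g=cv2.resize(w["frame"][190:245,290:350],None,fx=10,fy=10,interpolation=cv2.INTER_CUBIC); 
r=dict(np.load("w_rack.npz")); k=cv2.resize(r["frame"][195:250,290:350],None,fx=10,fy=10,interpolation=cv2.INTER_CUBIC)
c=np.hstack([g,k]);cv2.imwrite("pics/c2.png",cv2.resize(c,(800,367)))
P=cloud(r)
def blob(d,P,z0,z1,box):
    a,b,c,e=box;Q=P[b:e,a:c];m=((Q[...,2]>z0)&(Q[...,2]<z1)).astype(np.uint8)
    v,u=np.nonzero(m);q=Q[m>0];print(len(u),u.mean()+a,v.mean()+b,q.mean(0).round(4),np.ptp(q,0).round(4))
for nm,b in [("punch",(298,200,335,250)),("nut",(322,140,360,200)),("scr",(280,255,312,305))]:
    print(nm);blob(r,P,.144,.156,b)
P2=cloud(w);print("bush");blob(w,P2,.0665,.072,(300,197,340,237));
d=w["depth"]; print(P2[205:230:2,308:334:3,2].round(3))
# ring colour
f=cv2.cvtColor(w["frame"],cv2.COLOR_BGR2GRAY)[200:235,303:338];m=(f>110).astype(np.uint8)
cs,_=cv2.findContours(m,cv2.RETR_CCOMP,cv2.CHAIN_APPROX_NONE)
for x in cs:
    if len(x)>10:
        e=cv2.fitEllipse(x);print("ring",e,plane(w,e[0][0]+303,e[0][1]+200,.068))
# rack top outline
m=((P[...,2]>.085)&(P[...,2]<.095)).astype(np.uint8);m[:, :230]=0;m[320:]=0;m[:,400:]=0
pts=P[m>0][:,:2].astype(np.float32);print("rack",cv2.minAreaRect(pts))
```

```text
punch
359 316.0473537604457 228.5933147632312 [ 0.5888 -0.2086  0.148 ] [0.0191 0.0206 0.0065]
nut
479 339.5615866388309 162.63674321503132 [ 0.6097 -0.1479  0.1522] [0.0211 0.0222 0.0113]
scr
121 294.64462809917353 290.10743801652893 [ 0.5679 -0.2694  0.1517] [0.0105 0.0107 0.0106]
bush
1182 319.30795262267344 216.62944162436548 [0.5752 0.2573 0.0678] [0.0396 0.0399 0.0045]
[[0.068 0.066 0.067 0.067 0.067 0.067 0.068 0.052 0.068]
 [0.067 0.068 0.06  0.068 0.069 0.067 0.05  0.051 0.067]
 [0.05  0.05  0.069 0.07  0.069 0.07  0.069 0.05  0.067]
 [0.05  0.067 0.068 0.07  0.068 0.069 0.069 0.069 0.067]
 [0.063 0.07  0.07  0.051 0.051 0.067 0.07  0.069 0.067]
 [0.068 0.068 0.07  0.05  0.051 0.05  0.07  0.068 0.067]
 [0.067 0.07  0.069 0.049 0.052 0.05  0.068 0.069 0.067]
 [0.067 0.069 0.067 0.05  0.05  0.05  0.068 0.069 0.066]
 [0.068 0.07  0.069 0.063 0.05  0.062 0.067 0.068 0.068]
 [0.067 0.069 0.069 0.067 0.067 0.068 0.069 0.069 0.063]
 [0.068 0.051 0.07  0.069 0.069 0.067 0.07  0.049 0.051]
 [0.068 0.052 0.05  0.069 0.069 0.069 0.06  0.065 0.064]
 [0.068 0.063 0.064 0.067 0.067 0.065 0.068 0.067   nan]]
ring ((16.290494918823242, 17.539133071899414), (20.927440643310547, 22.76270866394043), 44.159610748291016) [0.57522092 0.25654998 0.068     ]
ring ((16.652891159057617, 16.280134201049805), (8.954914093017578, 12.707056045532227), 86.1514892578125) [0.57558316 0.25782259 0.068     ]
rack ((0.5876637101173401, -0.15631841123104095), (0.13117320835590363, 0.3247532546520233), 1.197142243385315)
```

View pics/c2.png

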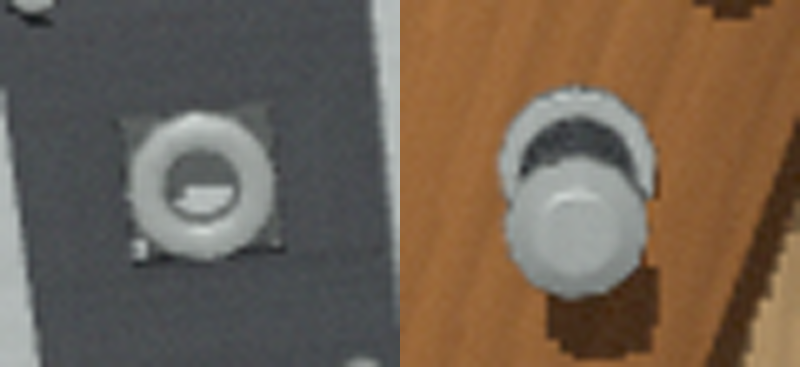

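Run:
```python
from bench import *
from h import *
r=dict(np.load("w_rack.npz"));print(plane(r,316.25,229.05,.147),plane(r,316.7,220.5,.098))
x,y=.5890,-.2086
q=[0,.70710678,.70710678,0]
move_l([x,y,.20],.2,q); move_l([x,y,.110],.1); hold(.2); print(state()["ee_pos"],state()["ft_force"])
close(); s=state();print(s["time"],s["ee_pos"],s["ft_force"],s["moment"],s["finger_gap"])
for n in ["side","scene"]:
    d=get_image(n);np.savez(f"{n}1.npz",**d)
    a,b,c,e=(370,190,480,300) if n=="side" else (150,190,290,300)
    cv2.imwrite(f"pics/{n}1.png",cv2.resize(d["frame"][b:e,a:c],None,fx=5,fy=5,interpolation=cv2.INTER_CUBIC))
```

```text
[ 0.58900068 -0.20928252  0.147     ] [ 0.58933498 -0.21033428  0.098     ]
[ 0.58936999 -0.20872998  0.11087235] [ 0.24771649 -0.2376253   0.06921461]
6.5167 [ 0.58912866 -0.2085822   0.10995392] [ 0.97463395 -0.35049087 -0.52315598] [ 0.02131437 -0.17183434 -0.02175877] 0.01936988998836898
```

View pics/side1.png

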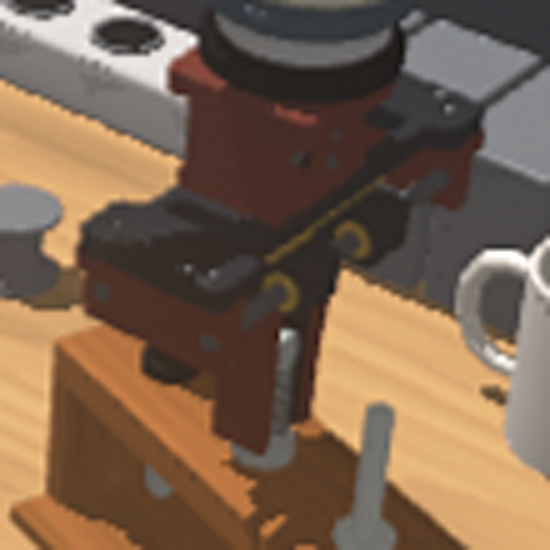

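The side view shows the jaws closed on the grip just above the collar, and the neighbouring tools are undisturbed. Now I lift and move above the jig.

Run:
```python
from bench import *
from h import *
move_l([.5890,-.2086,.14],.05); s=state();print(s["ee_pos"],s["ft_force"],s["finger_gap"])
move_l([.5890,-.2086,.26],.15);s=state();print(s["ft_force"],s["moment"],s["finger_gap"])
q=[0,.70710678,.70710678,0]
move_to([.5754,.2570,.26],q); move_l([.5754,.2570,.185],.1); hold(.3)
s=state();print(s["time"],s["ee_pos"],s["ee_rot"],s["ft_force"],s["moment"],s["finger_gap"])
ims=[]
for n in ["side","scene","wrist"]:
    d=get_image(n);np.savez(f"{n}2.npz",**d)
    u,v=proj(d,[.5752,.2567,.10]);u,v=int(u),int(v);print(n,u,v)
    c=d["frame"][max(v-45,0):v+45,u-45:u+45] if n!="wrist" else d["frame"][150:390,200:440]
    ims.append(cv2.resize(c,(400,400),interpolation=cv2.INTER_CUBIC))
cv2.imwrite("pics/p2.png",np.hstack(ims[:2]));cv2.imwrite("pics/p2w.png",get_image("wrist")["frame"])
```

```text
[ 0.5889119  -0.20858237  0.13982767] [ 0.04148374  0.07583188 -2.18183182] 0.01894987715804936
[-0.97565866  0.18433012 -2.65460947] [0.01304754 0.00706147 0.02303268] 0.019211034045675257
11.2167 [0.57558467 0.2571024  0.18558102] [1.82333513e-04 7.07093728e-01 7.07119683e-01 4.25965908e-04] [-0.78011686 -1.29341389 -1.95329583] [-0.03381658  0.04892067  0.00058312] 0.01902879996958557
side 260 200
scene 415 240
wrist 319 248
```

View pics/p2.png

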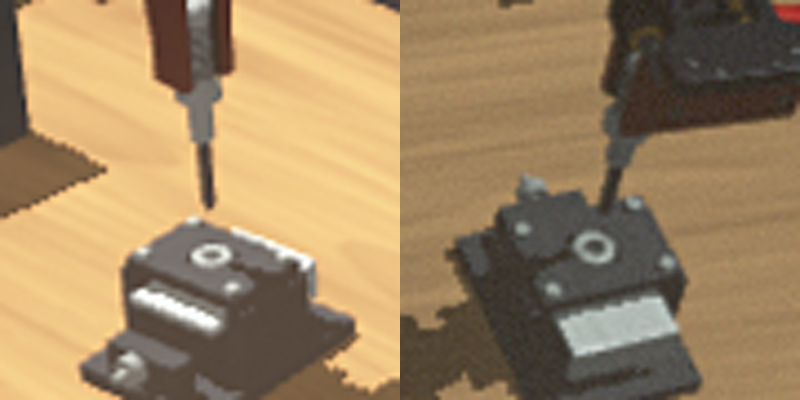

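View pics/p2w.png

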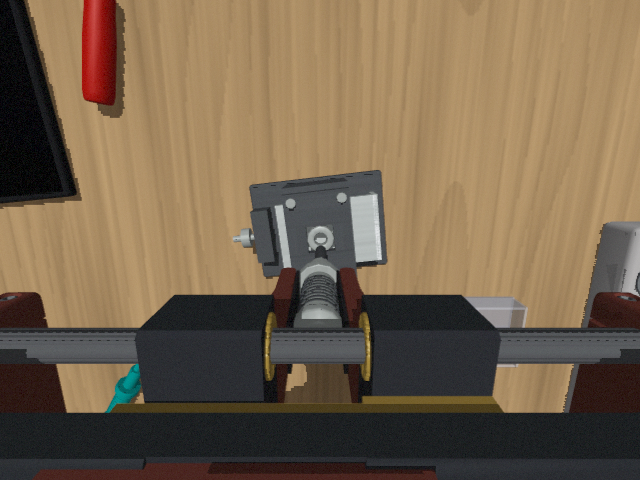

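Both views show the punch vertical-ish above the bush. I'll zoom in to measure the tip and the bush in each view.

Run:
```python
from h import *
ims=[]
for n,(a,b) in {"side":(240,180),"scene":(395,225),"wrist":(290,220)}.items():
    d=dict(np.load(n+"2.npz")); c=d["frame"][b-0:b+55,a:a+50]
    c=cv2.resize(c,(265*1,292),interpolation=cv2.INTER_NEAREST)*1
    c=cv2.convertScaleAbs(c,alpha=1.4,beta=10);ims.append(c)
    print(n,"tip pred",proj(d,[.5754,.2570,.0956]),"bush pred",proj(d,[.5753,.2569,.068]))
cv2.imwrite("pics/p3.png",np.hstack(ims))
```

```text
side tip pred (np.float64(260.6771378398499), np.float64(202.32638671400684)) bush pred (np.float64(261.4114949238001), np.float64(212.10657846260747))
scene tip pred (np.float64(415.70198837388153), np.float64(241.20942653354405)) bush pred (np.float64(413.5815460280695), np.float64(248.27739037391981))
wrist tip pred (np.float64(320.02073126414865), np.float64(246.7436686381271)) bush pred (np.float64(319.63216229928076), np.float64(238.25744160929264))
```

View pics/p3.png

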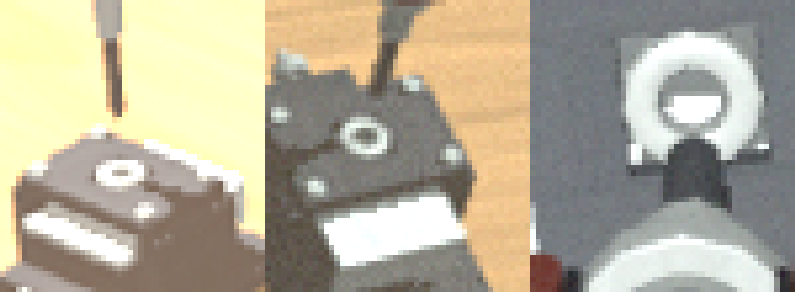

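Run:
```python
from h import *
from scipy.optimize import least_squares
M={"side":((261.8,201.4),(261.9,212.3)),"scene":((415.8,242.4),(413.2,250.3)),"wrist":((319.9,244.7),(319.6,237.3))}
D={n:dict(np.load(n+"2.npz")) for n in M}
B=np.array([.5753,.2569,.068])
def f(p,names,w):
    r=[]
    for n in names:
        t,b=np.array(M[n]);r+=list(((np.array(proj(D[n],B+p))-np.array(proj(D[n],B)))-(t-b))*w[n])
    return r
for names in (["side","scene"],["side","scene","wrist"]):
    s=least_squares(f,[0,0,.0276],args=(names,dict(side=1,scene=1,wrist=1)));print(names,s.x.round(4),s.fun.round(2))
# axis fits: plunger/barrel edges -> vertical check by wrist/side: print predicted vertical axis pixels
for n in D: print(n,[np.round(proj(D[n],[.5754,.257,z]),1) for z in (.0956,.1406,.1656)])
```

```text
['side', 'scene'] [ 0.0011 -0.0003  0.0311] [-0.3  -0.23 -0.24  0.27]
['side', 'scene', 'wrist'] [0.0002 0.0013 0.0297] [-1.01  0.19  0.19  0.23  0.18  0.25]
side [array([260.7, 202.3]), array([259.4, 186. ]), array([258.7, 176.6])]
scene [array([415.7, 241.2]), array([419.3, 229. ]), array([421.3, 221.8])]
wrist [array([320. , 246.7]), array([320.6, 265.5]), array([321.1, 279.7])]
```

Run:
```python
from h import *
T=np.array([.5754,.257,.0956]);N=[];out={}
for n,vs in (("side",range(177,200)),("scene",range(225,240))):
    d=dict(np.load(n+"2.npz"));g=d["frame"].astype(float).sum(2);C=[];
    for v in vs:
        z=.0956+ (T*0)[0]
        # predicted centre on row v
        zs=np.linspace(.09,.19,400);pp=np.array([proj(d,[T[0],T[1],z]) for z in zs]);uc=np.interp(-v,-pp[::-1,1][::-1] if 0 else -pp[:,1][::1],pp[:,0]) if pp[0,1]<pp[-1,1] else np.interp(v,pp[::-1,1],pp[::-1,0])
        us=np.arange(int(uc)-9,int(uc)+11);row=g[v,us];bg=np.median(np.r_[row[:4],row[-4:]])
        w=np.clip(bg-row-40,0,None);w=np.minimum(w,150)
        c=(w*us).sum()/w.sum();C.append((c,v));print(n,v,round(c,2),round(uc,2),round(w.sum()/150,1))
```

```text
side 177 259.04 258.76 10.1
side 178 259.01 258.84 7.3
side 179 259.53 258.91 5.9
side 180 259.58 258.99 5.8
side 181 259.58 259.06 5.8
side 182 259.68 259.14 5.6
side 183 259.82 259.22 5.6
side 184 260.07 259.29 5.2
side 185 260.14 259.37 5.2
side 186 259.91 259.44 4.7
side 187 260.29 259.52 3.5
side 188 260.5 259.59 4.0
side 189 260.5 259.67 4.0
side 190 260.54 259.74 3.9
side 191 260.59 259.82 3.8
side 192 260.73 259.9 3.5
side 193 260.77 259.97 3.4
side 194 260.77 260.05 3.4
side 195 260.99 260.12 3.0
side 196 261.0 260.2 3.0
side 197 261.17 260.27 3.3
side 198 261.28 260.35 3.5
side 199 261.5 260.43 4.0
scene 225 421.3 420.43 7.7
scene 226 420.62 420.14 5.6
scene 227 419.97 419.84 5.5
scene 228 419.25 419.55 4.5
scene 229 418.88 419.26 4.8
scene 230 418.58 418.97 4.5
scene 231 418.71 418.68 3.6
scene 232 418.44 418.39 2.9
scene 233 417.76 418.09 3.4
scene 234 417.66 417.8 3.6
scene 235 417.45 417.51 3.8
scene 236 417.06 417.22 3.3
scene 237 416.64 416.93 3.7
scene 238 414.41 416.64 3.6
scene 239 415.16 416.35 1.6
```

Tilt is under 1° and the offset is about 0.5 mm. I'll descend until the tip is just above the mouth and look again.

Run:
```python
from bench import *
from h import *
move_l([.5751,.2567,.162],.06); hold(.3)
s=state();print(s["time"],s["ee_pos"],s["ft_force"],s["moment"])
ims=[]
for n,(a,b) in {"side":(240,185),"scene":(390,225),"wrist":(290,230)}.items():
    d=get_image(n);np.savez(n+"3.npz",**d); c=d["frame"][b:b+50,a:a+50]
    ims.append(cv2.convertScaleAbs(cv2.resize(c,(265,265),interpolation=cv2.INTER_CUBIC),alpha=1.4,beta=10))
cv2.imwrite("pics/p4.png",np.hstack(ims))
```

```text
12.25 [0.57528496 0.2567761  0.1624993 ] [ 0.14653308 -0.59713814 -2.39986659] [-0.02602049  0.04982336 -0.00639937]
```

View pics/p4.png

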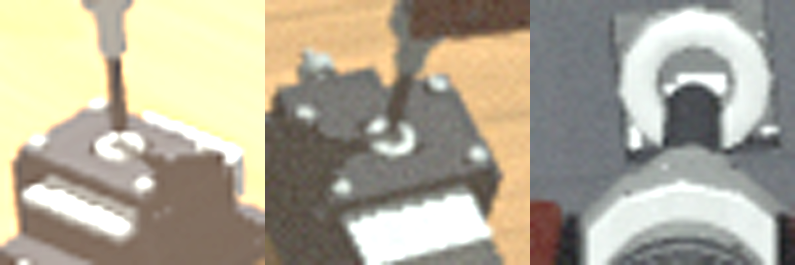

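The tip is over the hole in all three views; the wrist view has the plunger at x 692 and the ring at 694. I'll insert it slowly with force monitoring, and the loop stops at contact.

Run:
```python
from bench import *
import numpy as np
f0=np.mean([state()["ft_force"] for _ in range(1)],0)
z=.162;x,y=.5752,.2567
t0=state()["time"]
n=0
while z>.118:
    z-=.001; move_l([x,y,z],.03); hold(.03)
    s=state();f=s["ft_force"]-f0;n+=1
    print(round(s["time"],2),round(z,4),s["ee_pos"].round(4)[2],f.round(2),s["moment"].round(3))
    if abs(f[2])>1.8 or np.hypot(f[0],f[1])>3: break
```

```text
12.68 0.161 0.1609 [0.76 0.19 0.2 ] [-0.011 -0.045 -0.002]
12.97 0.16 0.1599 [ 0.55 -0.74  0.37] [ 0.012  0.005 -0.031]
13.25 0.159 0.1589 [ 1.04 -1.43 -0.6 ] [ 0.016  0.029 -0.033]
13.53 0.158 0.1579 [ 1.02 -0.58 -0.79] [0.037 0.024 0.004]
13.82 0.157 0.1569 [ 1.3   0.   -1.23] [ 0.038 -0.034  0.04 ]
14.1 0.156 0.1559 [ 1.14 -0.49  0.23] [-0.051 -0.047 -0.027]
14.38 0.155 0.1549 [ 0.28 -0.83 -0.49] [-0.035  0.035  0.012]
14.67 0.154 0.1539 [ 0.62  0.24 -0.01] [ 0.037 -0.063  0.028]
14.95 0.153 0.1529 [ 1.42 -0.56 -0.2 ] [ 0.038  0.013 -0.022]
15.23 0.152 0.1519 [ 0.31 -0.9  -0.3 ] [-0.043  0.027 -0.048]
15.52 0.151 0.1509 [ 0.56 -0.89 -0.63] [ 0.05  -0.023 -0.041]
15.8 0.15 0.1499 [ 0.63 -0.59  0.78] [-0.079 -0.088  0.015]
16.08 0.149 0.1489 [ 1.01 -0.19  0.18] [-0.001  0.028  0.055]
16.37 0.148 0.1479 [ 0.83 -0.51 -0.28] [ 0.029 -0.011 -0.041]
16.65 0.147 0.1469 [ 0.11 -0.13 -0.67] [-0.031 -0.042  0.002]
16.93 0.146 0.1459 [ 1.08 -0.46 -0.19] [ 0.051 -0.01   0.012]
17.22 0.145 0.1449 [ 1.39 -0.5  -0.  ] [-0.003 -0.007  0.013]
17.5 0.144 0.1439 [ 1.38 -0.64  0.01] [ 0.044 -0.04   0.01 ]
17.78 0.143 0.1429 [ 1.12 -0.4   0.21] [-0.027  0.019 -0.   ]
18.07 0.142 0.1419 [ 0.16 -0.91 -0.19] [0.05  0.045 0.024]
18.35 0.141 0.1409 [ 0.54 -0.88 -0.01] [ 0.018 -0.008  0.022]
18.63 0.14 0.1399 [ 1.28 -0.46 -0.14] [-0.056 -0.01   0.001]
18.92 0.139 0.1391 [ 0.92 -0.9   0.21] [-0.025 -0.049  0.034]
19.2 0.138 0.1386 [-0.16 -1.51  2.36] [-0.017  0.053 -0.004]
```

Contact is at TCP z ≈ 0.139, about 19 mm below the mouth, with no side force. Now I press in 0.4 mm steps and stop on the force collapse.

Run:
```python
from bench import *
import numpy as np
fz0=-2.45
z=.138;x,y=.5752,.2567;pk=0
while z>.122:
    z-=.0004; move_l([x,y,z],.01)
    s=state();f=s["ft_force"];F=f[2]-fz0;e=s["ee_pos"][2]
    print(round(s["time"],2),round(z,4),round(e,4),round(F,1),f[:2].round(1),round(s["finger_gap"],4))
    pk=max(pk,F)
    if pk>8 and F<.65*pk: print("SNAP");break
    if F>15.5 or e<.1297: print("LIMIT");break
hold(.1);s=state();print(s["ee_pos"],s["ft_force"][2]-fz0)
```

```text
19.45 0.1376 0.1378 3.3 [-0.9 -0.1] 0.019
19.7 0.1372 0.1373 3.4 [1.2 0.1] 0.0192
19.95 0.1368 0.1368 3.2 [1.4 0.7] 0.0193
20.2 0.1364 0.1364 4.1 [ 0.7 -0.1] 0.019
20.45 0.136 0.136 3.8 [-0.2  0.7] 0.0193
20.7 0.1356 0.1356 4.0 [ 1.3 -0.4] 0.0189
20.95 0.1352 0.1352 3.1 [-0.4  0.5] 0.0189
21.2 0.1348 0.1349 3.2 [-0.3  0.3] 0.0193
21.45 0.1344 0.1346 5.7 [ 0.4 -0. ] 0.019
21.7 0.134 0.1343 6.2 [ 0.5 -0.4] 0.0192
21.95 0.1336 0.134 7.3 [-0.5  0.1] 0.019
22.2 0.1332 0.1338 8.5 [ 0.6 -0.2] 0.0191
22.45 0.1328 0.1336 8.6 [-0.4 -0.4] 0.0189
22.7 0.1324 0.1335 8.7 [ 0.7 -0.9] 0.019
22.95 0.132 0.1333 10.3 [-1.1  0.1] 0.0189
23.2 0.1316 0.1331 10.7 [-1.7 -0.6] 0.019
23.45 0.1312 0.1327 11.0 [-0.7  0.5] 0.0191
23.7 0.1308 0.1324 11.9 [-0.7 -0. ] 0.0191
23.95 0.1304 0.1321 11.0 [-0.5 -0.8] 0.0189
24.2 0.13 0.1319 12.6 [-1.5 -0.4] 0.019
24.45 0.1296 0.1316 12.2 [-1.  -0.8] 0.0193
24.7 0.1292 0.1313 12.3 [-0.5  1.1] 0.0193
24.95 0.1288 0.1308 11.9 [-0.3 -0.5] 0.0189
25.2 0.1284 0.1289 6.5 [0.5 1.1] 0.019
SNAP
[0.57529715 0.25674605 0.12837021] 6.201520496397601
```

It snapped: 12.3 N fell to 6.2 N. I'll average the force to see whether the collapse is complete.

Run:
```python
from bench import *
import numpy as np
def avg(n=15):
    F=[]
    for _ in range(n): hold(.02);F.append(state()["ft_force"][2]+2.45)
    return np.mean(F),np.std(F)
print(avg(),state()["ee_pos"][2],state()["time"])
move_l([.5752,.2567,.1281],.01);print(avg(),state()["ee_pos"][2],state()["time"])
```

```text
(np.float64(5.796841982379759), np.float64(0.4049897330949485)) 0.12811755535949595 25.55
(np.float64(4.767414729343922), np.float64(0.3275657767207209)) 0.12799624412095673 26.05
```

Run:
```python
from bench import *
from h import *
def avg(n=8):
    F=[]
    for _ in range(n): hold(.02);F.append(state()["ft_force"][2]+2.45)
    return np.mean(F)
move_l([.5752,.2567,.1278],.01);print(avg(),state()["ee_pos"][2])
print("lift")
move_l([.5752,.2567,.18],.06); print(avg(),state()["time"])
move_l([.5752,.2567,.26],.15); hold(.3)
s=state();print(s["time"],s["ee_pos"],s["ft_force"],s["finger_gap"])
ims=[]
for n in ["side","scene"]:
    d=get_image(n);np.savez(n+"5.npz",**d)
    p=[.5752,.2567,.20];u,v=map(int,proj(d,p));print(n,"tip pred",proj(d,[.5752,.2567,.17]),"collar",proj(d,[.5752,.2567,.24]))
    ims.append(cv2.resize(d["frame"][v-40:v+40,u-40:u+40],(400,400),interpolation=cv2.INTER_CUBIC))
cv2.imwrite("pics/p5.png",np.hstack(ims))
```

```text
5.216822050220069 0.12782820229724284
lift
-0.011615955111298731 27.5833
28.5667 [0.57496028 0.25660395 0.25888875] [ 0.45316118  0.17240608 -2.41742025] 0.01905887516162094
side tip pred (np.float64(258.62931973951925), np.float64(175.04589655462905)) collar (np.float64(256.56862287642394), np.float64(147.7976101466594))
scene tip pred (np.float64(421.56373225133444), np.float64(220.5085416193914)) collar (np.float64(427.8923594336161), np.float64(198.76153387819653))
```

View pics/p5.png

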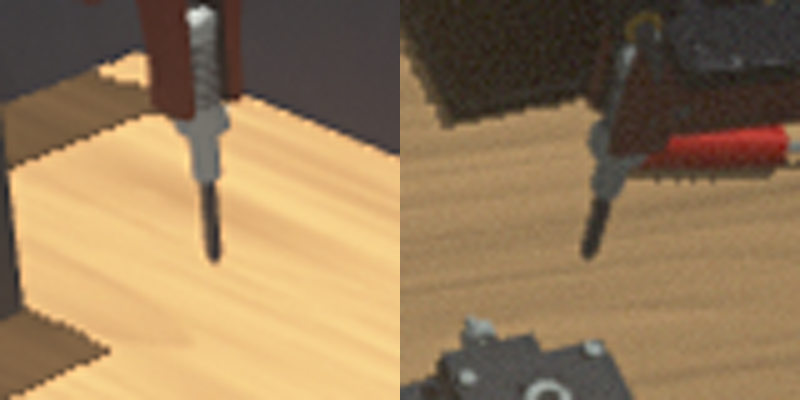

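The punch is held near-upright and the plunger has sprung out. Now back over the same hole, with a check before inserting.

Run:
```python
from bench import *
from h import *
q=[0,.70710678,.70710678,0]
move_to([.5890,-.2086,.26],q); move_l([.5890,-.2086,.188],.1); hold(.3)
s=state();print(s["time"],s["ee_pos"],s["ft_force"],s["moment"])
ims=[]
for n in ["side","scene","wrist"]:
    d=get_image(n);np.savez(n+"6.npz",**d)
    for k,p in (("tip",[.589,-.2086,.0995]),("hole",[.589,-.2095,.09]),("collar",[.589,-.2086,.1695])): print(n,k,np.round(proj(d,p),1))
    u,v=map(int,proj(d,[.589,-.2086,.11])); r=30
    c=d["frame"][v-r:v+r,u-r:u+r];ims.append(cv2.convertScaleAbs(cv2.resize(c,(265,265),interpolation=cv2.INTER_CUBIC),alpha=1.4,beta=10));print(u-r,v-r)
cv2.imwrite("pics/p6.png",np.hstack(ims))
```

```text
31.5333 [ 0.58918693 -0.20870847  0.18862517] [ 1.18156285 -0.16297108 -2.64540375] [-0.05053343  0.02183711 -0.02125006]
side tip [421.8 276.1]
side hole [421.8 280.1]
side collar [424.9 247. ]
392 241
scene tip [216.3 271. ]
scene hole [216.6 273.5]
scene collar [210.7 252.2]
185 238
wrist tip [320.  246.9]
wrist hole [319.9 244.8]
wrist collar [321.1 280. ]
290 220
```

View pics/p6.png

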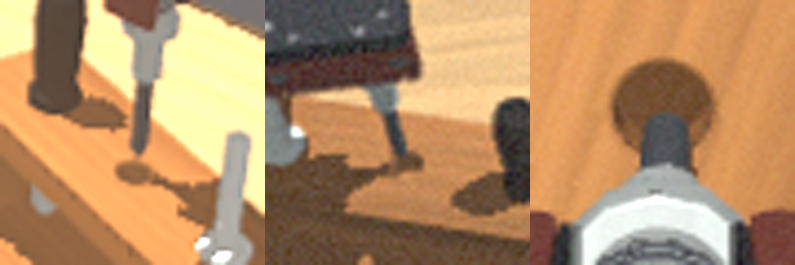

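The wrist view shows the hole at about (319.4,243.5), with the tip about 0.6 mm to its +x/−y side. I'll shift slightly and descend under force watch.

Run:
```python
from bench import *
import numpy as np
x,y=.5886,-.2081
move_l([x,y,.142],.07);hold(.2)
f0=np.mean([(hold(.02),state()["ft_force"])[1] for _ in range(6)],0);print(f0.round(2),state()["time"])
z=.142
while z>.1075:
    z-=.002 if z>.1131 else .0004
    move_l([x,y,z],.04 if z>.113 else .01);hold(.02)
    s=state();f=s["ft_force"]-f0
    print(round(s["time"],2),round(z,4),s["ee_pos"].round(4)[2],f.round(2),s["moment"].round(2))
    if f[2]>1.5 or np.hypot(f[0],f[1])>4: break
```

```text
[ 0.15 -0.05 -2.38] 32.7917
33.06 0.14 0.1398 [0.19 0.   0.53] [ 0.01 -0.08  0.01]
33.33 0.138 0.1378 [-0.16 -0.62 -0.02] [ 0.07 -0.07  0.01]
33.59 0.136 0.1358 [ 0.84 -0.32 -0.22] [ 0.   -0.01 -0.02]
33.86 0.134 0.1338 [-1.18 -0.12  0.19] [0.04 0.   0.  ]
34.12 0.132 0.1318 [ 0.67  0.35 -0.71] [-0.05  0.02  0.03]
34.39 0.13 0.1298 [0.04 0.09 0.25] [-0.04  0.04 -0.02]
34.66 0.128 0.1278 [-1.07  0.75  0.51] [ 0.02 -0.01  0.  ]
34.92 0.126 0.1258 [-0.65  0.3   0.26] [0.03 0.03 0.  ]
35.19 0.124 0.1238 [0.05 0.28 0.56] [-0.02  0.02  0.01]
35.46 0.122 0.1218 [0.4  0.12 0.47] [-0.03 -0.03  0.  ]
35.73 0.12 0.1198 [ 0.36  0.55 -0.17] [ 0.   -0.04  0.06]
35.99 0.118 0.1178 [ 0.36 -0.21 -1.26] [ 0.   -0.03 -0.  ]
36.26 0.116 0.1158 [-0.87 -0.74 -0.75] [-0.03 -0.01 -0.04]
36.52 0.114 0.1138 [-0.01  0.77  0.44] [-0.07  0.02  0.02]
36.89 0.112 0.1119 [ 0.48  0.55 -0.84] [ 0.02 -0.01  0.02]
37.16 0.1116 0.1116 [ 0.09  0.31 -0.79] [ 0.05 -0.   -0.  ]
37.42 0.1112 0.1112 [-0.31  0.17 -0.13] [ 0.02  0.01 -0.02]
37.69 0.1108 0.1108 [0.32 0.64 0.39] [-0.01 -0.05 -0.01]
37.96 0.1104 0.1104 [0.02 0.04 1.  ] [0.06 0.04 0.  ]
38.23 0.11 0.11 [0.03 0.84 0.49] [ 0.04 -0.02 -0.02]
38.49 0.1096 0.1099 [-0.92 -0.1   1.81] [0.1  0.08 0.07]
```

The collar is seated. I'll release, retreat upwards and look.

Run:
```python
from bench import *
from h import *
gripper_open(); hold(.3); s=state();print(s["time"],s["ft_force"],s["finger_gap"])
move_l([.5886,-.2081,.20],.06); move_l([.5886,-.2081,.30],.15); hold(.3)
d=get_image("wrist");np.savez("wrist7.npz",**d)
P=cloud(d);print(P.shape)
Q=P[195:250,295:338].reshape(-1,3);m=(Q[:,2]>.144)&(Q[:,2]<.156);print("cap",Q[m].mean(0),m.sum())
a=cv2.resize(d["frame"][100:320,230:400],(400,518));
e=get_image("side");b=cv2.resize(e["frame"][220:350,370:470],(400,518))
cv2.imwrite("pics/p7.png",np.hstack([a,b]));cv2.imwrite("pics/p7s.png",get_image("scene")["frame"]);print(state()["time"])
```

```text
39.9333 [ 0.31264959 -0.17988055 -0.65422879] 0.0876132724462694
(480, 640, 3)
cap [ 0.58753902 -0.208059    0.1479907 ] 364
42.8583
```

View pics/p7.png

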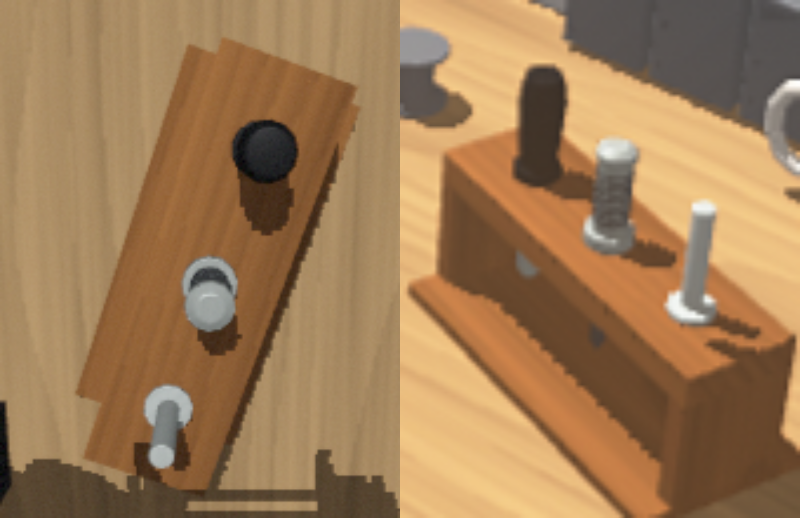

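View pics/p7s.png

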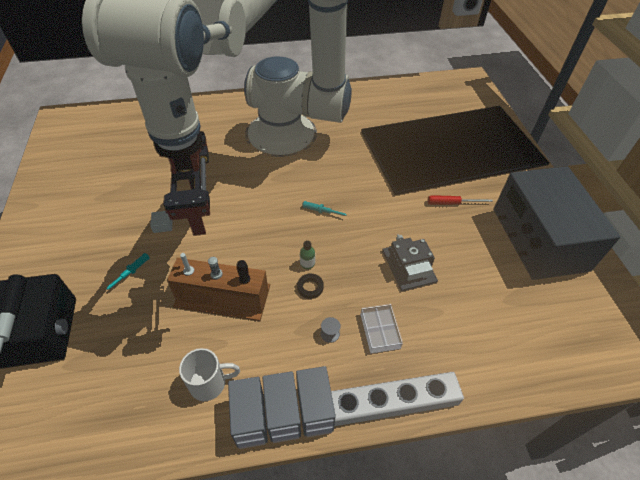

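The punch hangs upright in the middle hole with its collar on the plate. The other tools and things are where they were.

```bash
python3 -c "
from bench import *
job_done(); print(state()['time'])"
```

```text
the job is handed in; nothing more can be done
the job is handed in; nothing more can be done
```

I took the punch from the middle rack hole, fired it once through the guide bush and hung it back in the same hole. The job is handed in, at about 43 s of the 70 s allowed.

- **Firing:** The point met the bracket about 19 mm below the mouth. The force rose to at most 12.6 N, then collapsed. I pressed about 1 mm further in small steps, until it levelled off at about 5 N. It never came near the end-stop force or the 18 N limit.
- **Return:** The collar touched down with under 2 N. The last wrist and side pictures show the punch upright with its collar on the plate, its cap within 1.5 mm of where it started. The other tools and things looked unmoved, and the gripper was open and clear.
- **What disagreed:**
  - The scene camera put the bush about 6 mm off the wrist view in x. I used the wrist view, and insertion met no notable side force.
  - By arm travel, the trip came at about 8 mm of stroke instead of 6 to 7 mm. I suspected the punch had slipped in the grip, but the collar seated at nearly the original height, so this is not explained.

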